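Close up a medicine carrier: lid, hold-down bar to its mark, cam lever held

TASK

The medicine carrier has just been loaded: press its lid fully shut, then pull the spring-loaded hold-down bar out over the lid by its crossbar until the crossbar is level with the pointer on the front ledge, with the cam lever still standing open. Keeping the bar at the pointer, squeeze the cam lever flat against the bar's grip block, and finish while still holding the lever and block pinched with the bar at the pointer: do not let go, the spring would pull the bar back. Leave the pointer and the jar, cup and carton where they are.

Things in the scene. Friction and masses are not known exactly. Their poses are not given: they have to be found in the camera images.
- carrier: Fixed grey plastic box of vials on the counter, 170 (x) by 200 (y) by 90 mm high; lid, bar and pointer are attached and turn with it. Origin: centre of the box's underside. Its x points away from the robot, y along the bar towards its tube, z up. The near top edge is a fixed ledge 35 mm wide, 90 mm up, with scale ticks.
- tube_mouth (a point): Centre of the mouth of the fixed aluminium tube beside the box, at carrier x 0, y +180 mm, 140 mm above the counter: a black collar of radius 18 mm. The tube runs on towards +y on two posts.
- lid (a joint): Angle of the white lid, rad: 0 shut, grows as it opens upwards, at most 1.2. Hinge line along y on the far side, at carrier x +76 mm, 90 mm up. The lid reaches 125 mm from it towards the robot, 196 mm wide, 10 mm thick; shut, its top is level, 100 mm above the counter. It stays where it is left; 1 to 4 N straight down on it, 60 to 120 mm from the hinge, close it.
- lid_edge (a point): Middle of the lid's free (near) upper edge.
- bar: Steel hold-down bar; slides only along the carrier's y. Origin: middle of its crossbar, a plate 124 mm (x) by 8 mm (y) by 36 mm high, 122 to 158 mm above the counter. Axes as the carrier's. It starts fully in (origin at carrier y +120 mm) and comes out towards -y over the shut lid, up to 185 mm. A spring pulls it back in: 4 N when in, 7 N when out.
- grip_block (a point): Centre of the black grip block on the crossbar's +y side, 28 mm from the bar's origin: 24 mm wide (x), 48 mm long (y), 36 mm high. A 19 mm rod runs on from it into the tube. Open fingers put down on both sides of the block can pull the bar by the crossbar's +y face, which juts out 50 mm beyond the block on each side.
- lever (a joint): Angle of the aluminium cam lever on the grip block's +x side, rad: 0 folded flat along the block, grows as it stands open, at most 0.6. It stays where it is left; about 5 N on its tip in -x fold it. Block and folded lever together are 32.5 mm wide, x -12 to +20.5 mm from the bar's origin; with the lever open at most 51 mm.
- lever_tip (a point): Middle of the lever's free end. The lever, 8 mm thick and 28 mm high, reaches 38 mm from its upright pivot (+16.5 mm x, +47 mm y from the bar's origin) towards the crossbar; the tip swings out to +x.
- mark (a point): Top of the pointer: a dark steel fin 4 mm thick in y on a clip on the front ledge, 119 mm above the counter, at carrier x -74 mm (fin from -67 to -81), just off the crossbar's near end (-62). The crossbar is level with it when the bar's origin has the same carrier y as this point. The clip slides along the ledge only if pushed.
- jar: Loose amber glass jar, 60 mm across, 85 mm high. Origin: centre of its underside. Leave it alone.
- cup: Loose white medicine cup, 50 mm across, 45 mm high. Origin: centre of its underside. Leave it alone.
- carton: Loose paper carton, 60 by 100 by 50 mm high. Origin: centre of its underside. Leave it alone.

How it is judged:
By the outcome, as a careful person would: the job done as asked, in the order asked, and still so for the second after the job is handed in, while the arm keeps its last pose, push and grip.
It also fails if it takes over 42 s, if anything falls off the work surface, if the arm or the gripper's body presses on something with over 40 N, if the wrist force passes 120 N, or if a joint passes its speed limit or range.

ROBOT

A 6-joint arm with a two-finger parallel gripper is mounted at the origin on the work surface. World frame = base frame: x ahead of the robot, y to its left, z up, the work surface at z = 0. Lengths are in m, angles in rad, forces in N, time in s.
With the tool pointing down it reaches from about 0.35 to 0.85 m from the base axis. Payload 8.1 kg.
Tool frame: the origin (TCP) lies on the front face of the gripper's body, between the roots of the fingers; the fingertips stand 84 mm ahead of it and the grasp point (between the pads) lies 65 mm ahead of it; x points along the fingers, y is the direction in which the jaws open and shut, and the axes are right-handed (so a half turn about x gives the same grasp; the last joint's range is limited). The gripper opens to 93 mm and grips with 3 to 60 N. Pads are 15 mm wide; open, the fingers measure 128 mm over their backs; the gripper's body (75 mm by 188 mm) begins 65 mm behind the grasp point.
Start: joints at [1.213, 0.13, 1.488, -0, 1.523, -0.085], TCP at [0.162, 0.578, 0.303] pointing down, gripper open.
Joint ranges: [-2.96, 2.96], [-0.89, 2.26], [0.02, 2.5], [-1.34, 4.48], [0, 2.73], [-2.66, 2.66]. Speed limits (rad/s): [2.39, 2.39, 2.79, 3.14, 3.14, 3.14].

INTERFACE

Orientations are given as a rotation vector (axis times angle).
In Python, from plant import telemetry, read_camera, camera_params, robot gives the robot as it stands.
- The arm moves only by the tool step_arm, never from a script. Its argument "commands" is a list of rows, each an object with "xyz": the shift along the tool's x, y, z in mm, a list of three; "turn": the turn, a rotation vector about the tool's x, y, z in rad, a list of three; "grip": the finger opening in mm, from 0 to 93. In form: [{"xyz": [dx, dy, dz], "turn": [ax, ay, az], "grip": grip}, ...]. A call has 1 to 12 rows; each row is the pose to reach, as a shift and turn from the pose commanded when the call began, along the tool's axes at that moment; what a row does not reach only later rows make up. A row lasts 1/8 s, in which the tool goes at most 62.5 mm and 10.7 degrees, less where a joint would pass 70% of its speed; a pose out of reach is approached as far as the arm can. A call with a gripper value outside its range is refused whole. The fingers move at their own pace and stop on an object; "force" is the grip in N (left out, the last holds). Time passes only in rows, so rows that repeat a pose let the fingers close. It gives the time, the measured TCP pose, the force and the opening at its end, in the units of the state.
- telemetry.read_state(): the state, without advancing time (a new reading comes with each control period).
- read_camera(name): name is "side" or "top" or "wrist"; returns the picture (480x640x3 uint8, red, green, blue); there is no depth.
- camera_params(name): a dict with "mtx" (3x3 intrinsics, pixels), "rvec" (rotation vector, rad) and "tvec" (3), from world to camera coordinates, as OpenCV has them. Camera axes: x right, y down, z forward; pixel columns grow to the right and rows downward; lengths in m; the calibration is good to about 2 mm. A picture is of the moment at which its call begins: read the wrist's pose just before it. camera_params takes no time and is no camera call; for the wrist camera it gives the pose at the moment of the call.
- robot.close_job(): hands the job in, once; it reports no verdict.
The state is a dict: "t": time; "q": joint angles; "dq": joint speeds; "joint_torque": joint torques, N m; "tool_pos": TCP position; "orientation": TCP orientation; "force": force on the tool from outside, world axes, zero at the start; "wrist_torque": the same for the moment, N m; "opening": finger opening in m.
Only numpy, scipy, OpenCV 4.12 (cv2) and the standard library are available. Lean on these libraries where they do the work, as an engineer would, in place of code of your own. Each camera call takes 0.05 s, during which the arm holds its last target. There are 200 camera calls.

## Working session

There is one attempt and no reset: what is moved stays moved. The work goes in short steps, Python scripts to look and compute and a tool call to move; the robot and the scene stay as the last step left them, time stands still between calls to the robot, and variables do not carry over. Pictures are saved under pics/ and viewed, about 8 in all and at most 12, crops included, and the job is handed in when it is done.

Besides the shell and the picture viewer there is one more tool, called after "Call:" as name(argument=value, ...) on one line, values as JSON. step_arm: Moves the arm, as the interface text tells. Its arguments: {"type":"object","properties":{"commands":{"type":"array"},"force":{"type":"number"}},"required":["commands"]}

```bash
mkdir -p pics; ls
cat > h.py <<'E'
import numpy as np, cv2
from plant import telemetry, read_camera, camera_params, robot
def snap(n,f):
    p=camera_params(n); im=read_camera(n); cv2.imwrite(f'pics/{f}.png',im[...,::-1]); np.savez(f'pics/{f}.npz',**{k:np.array(p[k]) for k in('mtx','rvec','tvec')}); return im
def ray(f,uv):
    p=np.load(f'pics/{f}.npz'); R=cv2.Rodrigues(p['rvec'])[0]; c=-R.T@p['tvec'].ravel()
    d=R.T@np.linalg.solve(p['mtx'],np.array([uv[0],uv[1],1.])); return c,d
def onz(f,uv,z):
    c,d=ray(f,uv); return c+d*(z-c[2])/d[2]
def two(f,a,g,b):
    c,d=ray(f,a);e,h=ray(g,b); s=np.linalg.lstsq(np.c_[d,-h],e-c,rcond=None)[0]
    P,Q=c+d*s[0],e+h*s[1]; return (P+Q)/2,np.linalg.norm(P-Q)
def proj(f,P):
    p=np.load(f'pics/{f}.npz'); return cv2.projectPoints(np.array(P,float).reshape(-1,3),p['rvec'],p['tvec'],p['mtx'],None)[0].reshape(-1,2)
def st():
    s=telemetry.read_state(); R=cv2.Rodrigues(np.array(s['orientation']))[0]; return s,np.array(s['tool_pos']),R
E
python3 - <<'E'
from h import *
s,p,R=st(); print(s['t'],p,R.round(3),s['opening'])
for n in('side','top'): snap(n,n+'0')
for n in('side','top','wrist'):
    q=camera_params(n); M=cv2.Rodrigues(np.array(q['rvec']))[0]; print(n,-M.T@np.array(q['tvec']).ravel(),M[2],np.array(q['mtx'])[0,0])
E
```

```text
pics
0.0 [0.16150502 0.57742953 0.30172568] [[-0.001  0.269  0.963]
 [-0.002  0.963 -0.269]
 [-1.    -0.002 -0.   ]] 0.0931789112497993
side [ 0.37551846 -0.90339454  0.67251731] [ 0.17347809  0.80074987 -0.573328  ] 559.3514696773865
top [ 0.40783359 -0.09355864  1.06608394] [ 0.14818185 -0.01636243 -0.98882476] 610.6662894263206
wrist [0.09338307 0.59703249 0.38426369] [ 0.24405767 -0.06968688 -0.96725363] 416.7706138917425
```

View pics/top0.png

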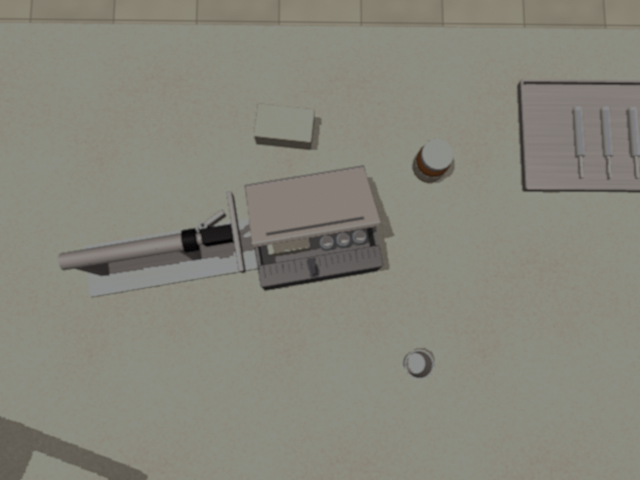

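View pics/side0.png

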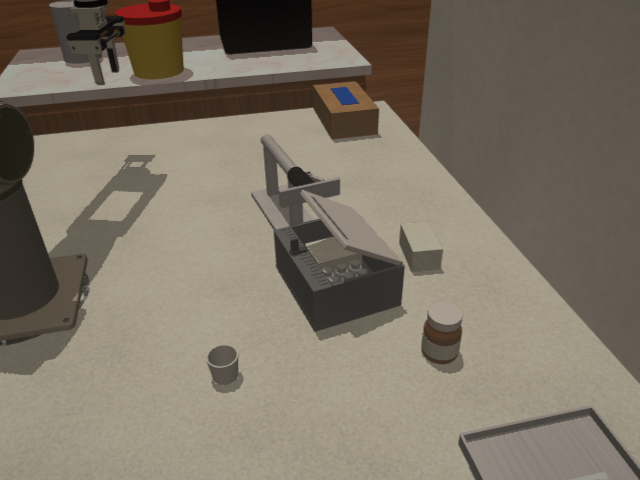

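The top view shows the box spanning x 246–381 and y 170–287, with the lid partly open. The collar is at about (190,240), the crossbar runs (230,195)–(241,270), and the pointer is at about (313,267). The side view agrees. I'll enlarge both.

Run:
```python
import cv2,numpy as np
a=cv2.imread('pics/top0.png')[155:295,175:395]; b=cv2.imread('pics/side0.png')[160:330,250:420]
a=cv2.resize(a,None,fx=3.6,fy=3.6,interpolation=cv2.INTER_CUBIC)
a=cv2.convertScaleAbs(a,alpha=1.5)
cv2.imwrite('pics/c1.png',a)
b=cv2.convertScaleAbs(cv2.resize(b,None,fx=3.5,fy=3.5,interpolation=cv2.INTER_CUBIC),alpha=1.5)
cv2.imwrite('pics/c2.png',b)
```

```text
(no output)
```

View pics/c1.png

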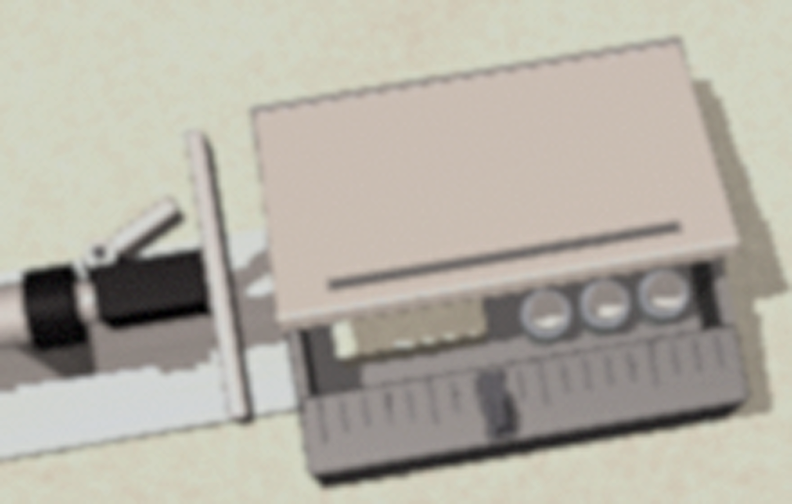

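View pics/c2.png

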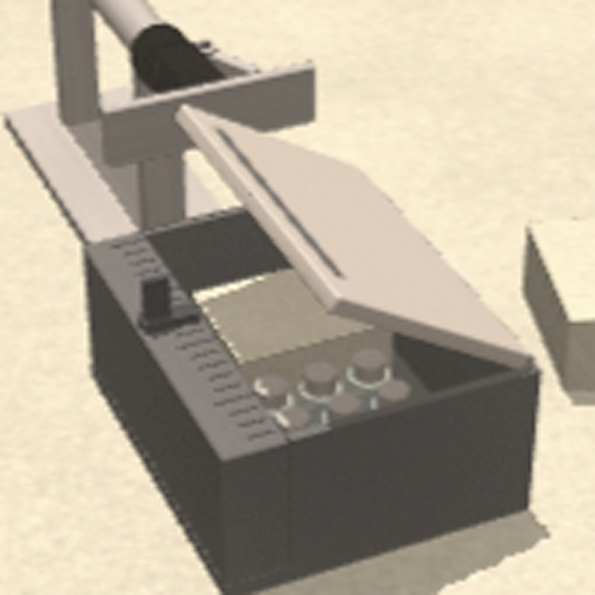

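Crop c1 shows these pixels:
- Ledge near corners at (318,470) and (745,403), far corners at (302,398) and (740,327).
- Crossbar top ends at (197,133) and (240,416).
- Collar mouth at about (83,304), lever standing open with its tip at about (175,208), and fin at about (495,400).

Crop c2 shows the fin top at about (155,280) and the lid's near edge from (180,108) to (335,305).

```bash
cat > geo.py <<'E'
from h import *
T=lambda u,v:(175+u/3.6,155+v/3.6)
S=lambda u,v:(250+u/3.5,160+v/3.5)
E
python3 - <<'E'
from geo import *
# carrier pts -> world xy
car=np.array([[-85,100],[-85,-100],[-50,100],[-50,-100],[62,120],[-62,120],[0,180]])/1000
px=[(318,470,.09),(745,403,.09),(302,398,.09),(740,327,.09),(197,133,.158),(240,416,.158),(83,304,.14)]
W=np.array([onz('top0',T(u,v),z)[:2] for u,v,z in px])
cm,wm=car.mean(0),W.mean(0); H=(car-cm).T@(W-wm); a=np.arctan2(H[0,1]-H[1,0],H[0,0]+H[1,1])
R=np.array([[np.cos(a),-np.sin(a)],[np.sin(a),np.cos(a)]]); t=wm-R@cm
print('yaw',a,'org',t,'res mm',((car@R.T+t-W)*1000).round(1).tolist())
c=lambda P:np.r_[R.T@(P[:2]-t),P[2]]
print('fin side ray z.119',c(onz('side0',S(155,280),.119)))
for v in (375,400,432): print('fin top',c(onz('top0',T(495,v),.119)))
print('fin two',[ (c(p),e) for p,e in [two('top0',T(492,392),'side0',S(155,280))]])
print('lid corners',[(c(p),e) for p,e in [two('top0',T(280,318),'side0',S(180,108)),two('top0',T(738,243),'side0',S(335,300))]])
print('lever tip',c(onz('top0',T(175,208),.154)))
np.savez('car.npz',a=a,t=t)
def w(x,y,z): return np.r_[R@[x,y]+t,z]
print('top proj fin y=0,-.02,+.02', ((proj('top0',[w(-.074,y,.119) for y in(-.02,0,.02)])-[175,155])*3.6).round(0).tolist())
print('side proj', ((proj('side0',[w(-.074,y,.119) for y in(-.02,0,.02)]+[w(-.085,.1,.09),w(-.085,-.1,.09),w(-.062,.116,.158)])-[250,160])*3.5).round(0).tolist())
E
```

```text
yaw 0.1711148604126143 org [ 0.57904912 -0.10310589] res mm [[-2.9, 3.2], [0.6, -3.7], [-0.4, 1.6], [0.8, 0.4], [1.7, -0.2], [-0.7, -0.7], [0.9, -0.6]]
fin side ray z.119 [-0.07430108  0.00899554  0.119     ]
fin top [-0.05732895  0.01264606  0.119     ]
fin top [-0.06806998  0.01446244  0.119     ]
fin top [-0.08176554  0.01677845  0.119     ]
fin two [(array([-0.06770902,  0.0160383 ,  0.11360601]), np.float64(0.00795522829158305))]
lid corners [(array([-0.02429527,  0.09812424,  0.15972841]), np.float64(0.0012891718127164985)), (array([-0.02431622, -0.0959213 ,  0.16015976]), np.float64(0.0004653018948222395))]
lever tip [0.03084639 0.13474661 0.154     ]
top proj fin y=0,-.02,+.02 [[576.0, 400.0], [530.0, 408.0], [485.0, 416.0]]
side proj [[176.0, 311.0], [162.0, 289.0], [148.0, 269.0], [80.0, 241.0], [218.0, 459.0], [103.0, 110.0]]
```

Call:
step_arm(commands=[{"xyz": [0, -575, 589], "turn": [1.127, 0, 0], "grip": 0}, {"xyz": [0, -575, 589], "turn": [1.127, 0, 0], "grip": 0}, {"xyz": [0, -575, 589], "turn": [1.127, 0, 0], "grip": 0}, {"xyz": [0, -575, 589], "turn": [1.127, 0, 0], "grip": 0}, {"xyz": [0, -575, 589], "turn": [1.127, 0, 0], "grip": 0}, {"xyz": [0, -575, 589], "turn": [1.127, 0, 0], "grip": 0}, {"xyz": [0, -575, 589], "turn": [1.127, 0, 0], "grip": 0}, {"xyz": [0, -575, 589], "turn": [1.127, 0, 0], "grip": 0}, {"xyz": [0, -575, 589], "turn": [1.127, 0, 0], "grip": 0}, {"xyz": [0, -575, 589], "turn": [1.127, 0, 0], "grip": 0}, {"xyz": [0, -575, 589], "turn": [1.127, 0, 0], "grip": 0}, {"xyz": [0, -575, 589], "turn": [1.127, 0, 0], "grip": 0}])

```text
t: 1.6
tool_pos: [0.5379, -0.0733, 0.3024]
orientation: [1.083, 1.285, -1.083]
force: [0.7, 1.5, 0.3]
opening: 0.0005
```

```bash
cat >> geo.py <<'E'
k=np.load('car.npz'); a=float(k['a']); t=k['t']; Rc=np.array([[np.cos(a),-np.sin(a)],[np.sin(a),np.cos(a)]])
def w(x,y,z): return np.r_[Rc@[x,y]+t,z]
def c(P): return np.r_[Rc.T@(np.array(P)[:2]-t),P[2]]
def go(x,y,z):
    s,p,R=st(); d=R.T@(w(x,y,z)-p)*1000
    Rt=np.c_[[0,0,-1],np.r_[Rc[:,0],0],np.cross([0,0,-1],np.r_[Rc[:,0],0])]
    print('t',s['t'],'car',c(p).round(4),'go',d.round(1),'turn',cv2.Rodrigues(R.T@Rt)[0].ravel().round(3),'F',np.array(s['force']).round(1),'op',s['opening'])
E
python3 -c "
from geo import *
go(-.01,-.03,.29)"
```

```text
t 1.6 car [-0.0355  0.0364  0.3024] go [12.4 25.5 66.4] turn [-0. -0.  0.] F [0.7 1.5 0.3] op 0.0005266137559135664
```

Call:
step_arm(commands=[{"xyz": [10, 12, 33], "turn": [0, 0, 0], "grip": 0}, {"xyz": [12, 26, 66], "turn": [0, 0, 0], "grip": 0}, {"xyz": [12, 26, 66], "turn": [0, 0, 0], "grip": 0}, {"xyz": [35, 26, 66], "turn": [0, 0, 0], "grip": 0}, {"xyz": [55, 26, 66], "turn": [0, 0, 0], "grip": 0}, {"xyz": [70, 26, 66], "turn": [0, 0, 0], "grip": 0}, {"xyz": [80, 26, 66], "turn": [0, 0, 0], "grip": 0}, {"xyz": [90, 26, 66], "turn": [0, 0, 0], "grip": 0}, {"xyz": [100, 26, 66], "turn": [0, 0, 0], "grip": 0}, {"xyz": [108, 26, 66], "turn": [0, 0, 0], "grip": 0}, {"xyz": [112, 26, 66], "turn": [0, 0, 0], "grip": 0}, {"xyz": [115, 26, 66], "turn": [0, 0, 0], "grip": 0}])

```text
t: 3.1
tool_pos: [0.5741, -0.1319, 0.1875]
orientation: [1.082, 1.285, -1.082]
force: [-1.8, -1.0, 1.8]
opening: 0.0008
```

Call:
step_arm(commands=[{"xyz": [2, 0, 0], "turn": [0, 0, 0], "grip": 0}, {"xyz": [4, 0, 0], "turn": [0, 0, 0], "grip": 0}, {"xyz": [5, 0, 0], "turn": [0, 0, 0], "grip": 0}, {"xyz": [6, 0, 0], "turn": [0, 0, 0], "grip": 0}, {"xyz": [6, 0, 0], "turn": [0, 0, 0], "grip": 0}])

```text
t: 3.72
tool_pos: [0.5743, -0.1319, 0.1842]
orientation: [1.082, 1.285, -1.082]
force: [-11.9, 3.0, 18.1]
opening: 0.0006
```

Call:
step_arm(commands=[{"xyz": [-30, 0, 0], "turn": [0, 0, 0], "grip": 93}, {"xyz": [-80, 0, 0], "turn": [0, 0, 0], "grip": 93}, {"xyz": [-116, -20, 0], "turn": [0, 0, 0], "grip": 93}, {"xyz": [-116, -20, 0], "turn": [0, 0, 0], "grip": 93}, {"xyz": [-116, -20, 0], "turn": [0, 0, 0], "grip": 93}, {"xyz": [-116, -20, 0], "turn": [0, 0, 0], "grip": 93}])

```text
t: 4.47
tool_pos: [0.554, -0.135, 0.2958]
orientation: [1.082, 1.288, -1.083]
force: [0.8, 0.4, -0.5]
opening: 0.0557
```

```bash
python3 -c "
from geo import *
snap('wrist','w1'); snap('side','side1')
go(.004,.147,.30)"
```

```text
t 4.575 car [-0.03   -0.0273  0.2961] go [  -3.8   34.  -174.3] turn [ 0.    -0.001  0.002] F [ 0.3  1.  -0.2] op 0.06365789291546552
```

View pics/w1.png

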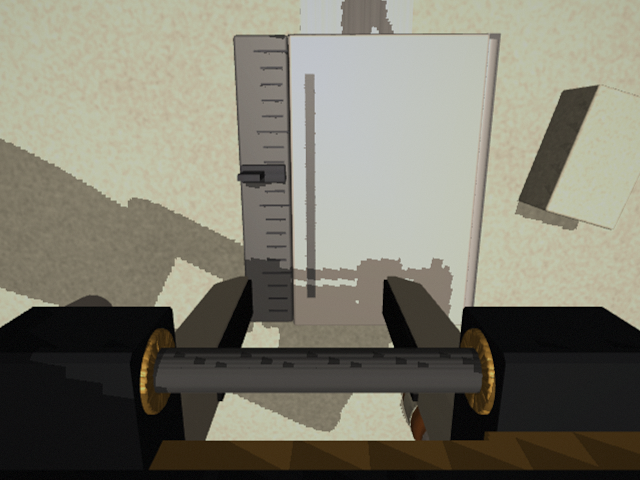

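The lid lies flat (shut). The fin top is at about (251,176) and the ledge ends are at rows 36 and 321. I'll refine the carrier pose and the mark from an enlarged crop of the fin.

```bash
python3 -c "
from geo import *
for uv in [(235,36),(289,36),(249,321),(293,321)]: print('ledge',c(onz('w1',uv,.09)).round(4))
print('lid far',c(onz('w1',(499,35),.1)).round(4))
for uv in [(240,176),(251,176),(263,176),(251,171),(251,181)]: print('fin',c(onz('w1',uv,.119)).round(4))
b=cv2.imread('pics/w1.png')[150:200,220:300]; cv2.imwrite('pics/c3.png',cv2.resize(b,None,fx=8,fy=8,interpolation=cv2.INTER_CUBIC))
"
```

```text
ledge [-0.0832  0.0998  0.09  ]
ledge [-0.0489  0.0997  0.09  ]
ledge [-0.0826 -0.0981  0.09  ]
ledge [-0.0494 -0.098   0.09  ]
lid far [0.0804 0.0981 0.1   ]
fin [-0.0788  0.0144  0.119 ]
fin [-0.072   0.0144  0.119 ]
fin [-0.0645  0.0144  0.119 ]
fin [-0.0719  0.0174  0.119 ]
fin [-0.0721  0.0113  0.119 ]
```

View pics/c3.png

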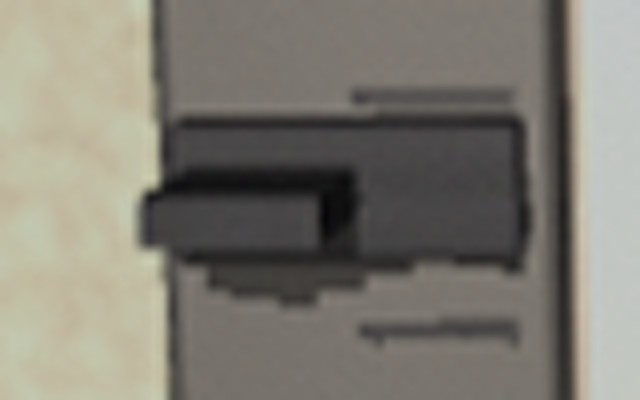

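Call:
step_arm(commands=[{"xyz": [0, 17, -60], "turn": [0, 0, 0], "grip": 93}, {"xyz": [0, 34, -120], "turn": [0, 0, 0], "grip": 93}, {"xyz": [0, 34, -170], "turn": [0, 0, 0], "grip": 93}, {"xyz": [0, 34, -170], "turn": [0, 0, 0], "grip": 93}, {"xyz": [0, 34, -170], "turn": [0, 0, 0], "grip": 93}])

```text
t: 5.2
tool_pos: [0.559, 0.0379, 0.2971]
orientation: [1.081, 1.286, -1.082]
force: [-0.1, 0.0, 0.0]
opening: 0.0928
```

The fin's top face is at crop (145–320, 192–245), which is pixel (249,177). That puts the mark at carrier y ≈ +13 mm. Next I check above the block.

```bash
python3 -c "
from geo import *
print('mark',c(onz('w1',(249.1,177.3),.119)))
snap('wrist','w2')
go(.004,.147,.205)
print(proj('w2',[w(-.062,.124,.158),w(.062,.124,.158),w(0,.148,.158),w(-.0425,.147,.121),w(.0505,.147,.121)]))"
```

```text
mark [-0.07320527  0.01355167  0.119     ]
t 5.25 car [0.0042 0.1417 0.2973] go [92.2 -0.1 -5.3] turn [-0.001  0.     0.001] F [0.7 0.4 0. ] op 0.09292673589784652
[[201.82862089 288.70730099]
 [419.89979207 288.81278361]
 [310.65177272 248.25508837]
 [245.27328937 233.39845957]
 [390.49009166 233.44082132]]
```

View pics/w2.png

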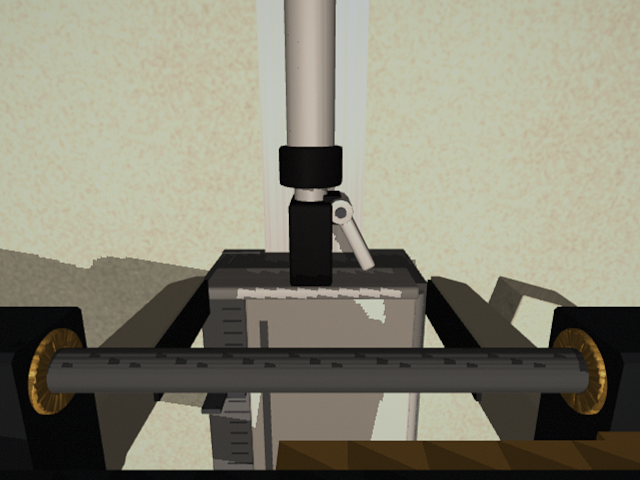

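Block centre is at column 311, as predicted, and the lever is open with its tip at (370,267). I descend astride the block.

Call:
step_arm(commands=[{"xyz": [20, 0, -5], "turn": [0, 0, 0], "grip": 93}, {"xyz": [45, 0, -5], "turn": [0, 0, 0], "grip": 93}, {"xyz": [70, 0, -5], "turn": [0, 0, 0], "grip": 93}, {"xyz": [85, 0, -5], "turn": [0, 0, 0], "grip": 93}, {"xyz": [92, 0, -5], "turn": [0, 0, 0], "grip": 93}, {"xyz": [92, 0, -5], "turn": [0, 0, 0], "grip": 93}, {"xyz": [92, 0, 3], "turn": [0, 0, 0], "grip": 93}, {"xyz": [92, 0, 8], "turn": [0, 0, 0], "grip": 93}, {"xyz": [92, 0, 13], "turn": [0, 0, 0], "grip": 93}, {"xyz": [92, 0, 18], "turn": [0, 0, 0], "grip": 93}])

```text
t: 6.5
tool_pos: [0.5626, 0.0203, 0.2066]
orientation: [1.083, 1.285, -1.081]
force: [1.6, 3.9, 3.0]
opening: 0.0929
```

```bash
python3 -c "
from geo import *
go(.004,.025,.205)"
```

```text
t 6.5 car [0.0048 0.1244 0.2066] go [ 1.5 -0.9 99.4] turn [ 0.    -0.    -0.002] F [1.6 3.9 3. ] op 0.0929219091373905
```

Call:
step_arm(commands=[{"xyz": [1, -1, 8], "turn": [0, 0, 0], "grip": 93}, {"xyz": [1, -1, 16], "turn": [0, 0, 0], "grip": 93}, {"xyz": [1, -1, 25], "turn": [0, 0, 0], "grip": 93}, {"xyz": [1, -1, 34], "turn": [0, 0, 0], "grip": 93}, {"xyz": [1, -1, 43], "turn": [0, 0, 0], "grip": 93}, {"xyz": [1, -1, 52], "turn": [0, 0, 0], "grip": 93}, {"xyz": [1, -1, 61], "turn": [0, 0, 0], "grip": 93}, {"xyz": [1, -1, 70], "turn": [0, 0, 0], "grip": 93}, {"xyz": [1, -1, 78], "turn": [0, 0, 0], "grip": 93}, {"xyz": [1, -1, 84], "turn": [0, 0, 0], "grip": 93}, {"xyz": [1, -1, 88], "turn": [0, 0, 0], "grip": 93}, {"xyz": [1, -1, 88], "turn": [0, 0, 0], "grip": 93}])

```text
t: 8.0
tool_pos: [0.5766, -0.0666, 0.2051]
orientation: [1.083, 1.285, -1.081]
force: [1.8, 5.8, 2.8]
opening: 0.0928
```

```bash
python3 -c "
from geo import *
snap('wrist','w3');snap('side','side3');snap('top','top3')
go(.004,.025,.205)
a=cv2.imread('pics/w3.png')[200:440,120:440]; b=cv2.imread('pics/side3.png')[150:300,250:450]
cv2.imwrite('pics/c4.png',np.hstack([cv2.resize(a,(400,300)),cv2.resize(b,(400,300),interpolation=cv2.INTER_CUBIC)]))
"
```

```text
t 8.15 car [0.0039 0.0366 0.2052] go [ 0.1  0.1 11.6] turn [ 0.    -0.    -0.002] F [1.9 5.7 2.1] op 0.09314138223710426
```

View pics/c4.png

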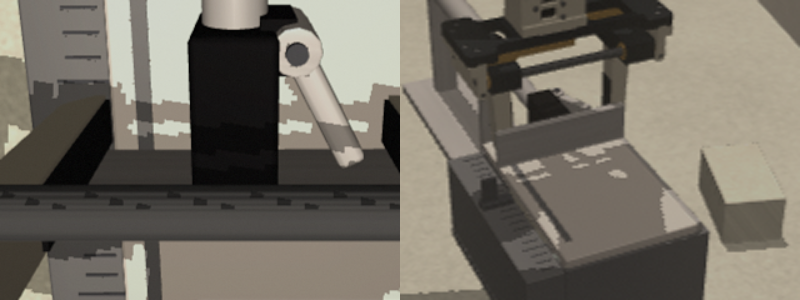

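The bar follows the fingers with the lever still open. In the side view the crossbar's near top corner is at about (298,217) and the fin top at about (294,240). The bar is not yet level with the pointer, so I compute the remaining distance.

```bash
python3 -c "
from geo import *
print('block end edge y(bar+52):',c(onz('w3',(120+234*.8,200+40*.8),.158)).round(4))
print('side crossbar corner (x-62,y bar-4):',c(onz('side3',(298.5,217.5),.158)).round(4), 'top far corner',c(onz('side3',(250+224/2,150+103/2),.158)).round(4))
print('pivot (y bar+47,x16.5)',c(onz('w3',(120+297*.8,200+54*.8),.158)).round(4))
g=cv2.imread('pics/w3.png',0)[215:250,285:325].mean(1); print(g.round(0).tolist())
b=cv2.imread('pics/side3.png')[195:265,270:350]; cv2.imwrite('pics/c5.png',cv2.convertScaleAbs(cv2.resize(b,None,fx=7,fy=7,interpolation=cv2.INTER_CUBIC),alpha=1.8))
"
```

```text
block end edge y(bar+52): [0.0004 0.0746 0.158 ]
side crossbar corner (x-62,y bar-4): [-0.0621  0.0165  0.158 ] top far corner [0.0616 0.0204 0.158 ]
pivot (y bar+47,x16.5) [0.0166 0.0708 0.158 ]
[169.0, 169.0, 169.0, 169.0, 169.0, 169.0, 163.0, 131.0, 61.0, 2.0, 5.0, 6.0, 6.0, 7.0, 9.0, 12.0, 14.0, 15.0, 16.0, 18.0, 19.0, 20.0, 20.0, 19.0, 19.0, 19.0, 19.0, 19.0, 19.0, 19.0, 19.0, 19.0, 19.0, 19.0, 19.0]
```

View pics/c5.png

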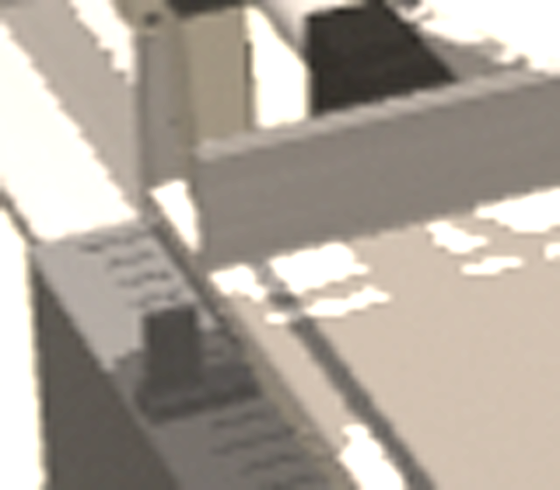

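Both views agree the bar is about 9 mm short of the mark (side: 20.5 vs 11.5; wrist: 23 vs 13.6).

Call:
step_arm(commands=[{"xyz": [0, 0, 4], "turn": [0, 0, 0], "grip": 93}, {"xyz": [0, 0, 7], "turn": [0, 0, 0], "grip": 93}, {"xyz": [0, 0, 9], "turn": [0, 0, 0], "grip": 93}, {"xyz": [0, 0, 9], "turn": [0, 0, 0], "grip": 93}, {"xyz": [0, 0, 9], "turn": [0, 0, 0], "grip": 93}])

```text
t: 8.78
tool_pos: [0.5781, -0.0752, 0.2051]
orientation: [1.083, 1.285, -1.081]
force: [3.0, 5.9, 1.5]
opening: 0.0933
```

```bash
python3 -c "
from geo import *
snap('wrist','w4');snap('side','side4');snap('top','top4')
go(.004,.0275,.205)
g=cv2.imread('pics/w4.png',0)[215:250,285:325].mean(1); print(g.round(0).tolist())
a=cv2.imread('pics/top4.png')[185:285,270:390] 
b=cv2.imread('pics/side4.png')[195:265,270:320]; f=lambda i,s:cv2.convertScaleAbs(cv2.resize(i,s,interpolation=cv2.INTER_CUBIC),alpha=1.8)
cv2.imwrite('pics/c6.png',np.hstack([f(b,(400,560)),f(cv2.imread('pics/top4.png')[215:285,295:345],(400,560))]))
"
```

```text
t 8.925 car [0.0039 0.0277 0.2051] go [0.1 0.1 0.2] turn [ 0.    -0.001 -0.002] F [2.  6.  2.4] op 0.09282359106958044
[169.0, 168.0, 168.0, 168.0, 169.0, 168.0, 162.0, 125.0, 52.0, 2.0, 4.0, 6.0, 6.0, 6.0, 9.0, 12.0, 14.0, 15.0, 17.0, 18.0, 19.0, 20.0, 20.0, 20.0, 20.0, 19.0, 20.0, 20.0, 19.0, 19.0, 19.0, 20.0, 19.0, 19.0, 20.0]
```

View pics/c6.png

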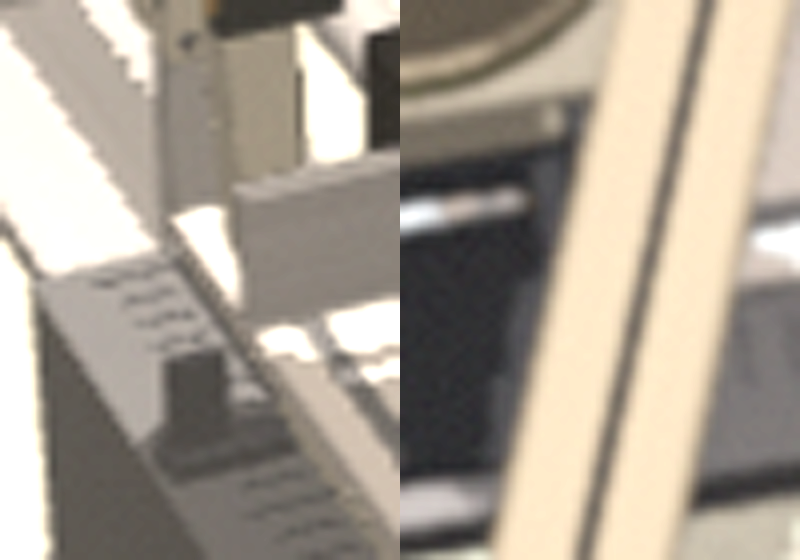

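In the side crop the crossbar's near face corners are at (236,192) top and (243,312) bottom. The fin's −y face top runs (166–222, 350).

```bash
python3 -c "
from geo import *
q=lambda u,v:(270+u/8,195+v/8)
for n,u,v,z,o in [('bar top',236,192,.158,.004),('bar bot',243,312,.122,.004),('fin L',166,354,.119,.002),('fin mid',195,350,.119,.002),('fin R',222,346,.119,.002)]:
    P=c(onz('side4',q(u,v),z)); print(n,P.round(4),'origin y',round(P[1]+o,4))
"
```

```text
bar top [-0.0622  0.0112  0.158 ] origin y 0.0152
bar bot [-0.0593  0.018   0.122 ] origin y 0.022
fin L [-0.0792  0.0137  0.119 ] origin y 0.0157
fin mid [-0.0728  0.0126  0.119 ] origin y 0.0146
fin R [-0.0668  0.0116  0.119 ] origin y 0.0136
```

```bash
python3 -c "
from geo import *
im=cv2.imread('pics/side4.png',0).astype(int)
for y in(.010,.014,.018):
  print('y',y,'bar face top',proj('side4',[w(x,y-.004,.158) for x in(-.05,-.03,.0,.03)]).round(1).tolist(),'back top',proj('side4',[w(-.03,y+.004,.158)]).round(1).tolist(),'fin -y L/R top, +y L/R',proj('side4',[w(-.081,y-.002,.119),w(-.067,y-.002,.119),w(-.081,y+.002,.119),w(-.067,y+.002,.119)]).round(1).tolist())
for u in(304,310,316): print(u,'rows208-226',im[208:227,u].tolist())
for u in range(291,298): print(u,'rows232-252',im[232:253,u].tolist())
for v in(241,243,245): print(v,'cols286-302',im[v,286:303].tolist())
"
```

```text
y 0.01 bar face top [[307.2, 218.9], [318.0, 216.4], [333.9, 212.7], [349.5, 209.0]] back top [[316.2, 214.2]] fin -y L/R top, +y L/R [[290.9, 241.2], [298.4, 239.3], [290.1, 240.0], [297.6, 238.2]]
y 0.014 bar face top [[306.4, 217.8], [317.1, 215.3], [333.0, 211.6], [348.5, 208.0]] back top [[315.4, 213.1]] fin -y L/R top, +y L/R [[290.1, 240.0], [297.6, 238.2], [289.3, 238.8], [296.8, 237.0]]
y 0.018 bar face top [[305.5, 216.7], [316.2, 214.2], [332.0, 210.5], [347.5, 206.9]] back top [[314.5, 212.0]] fin -y L/R top, +y L/R [[289.3, 238.8], [296.8, 237.0], [288.5, 237.6], [296.0, 235.8]]
304 rows208-226 [83, 83, 84, 84, 83, 84, 84, 82, 78, 97, 95, 88, 73, 73, 73, 74, 75, 75, 75]
310 rows208-226 [170, 167, 168, 167, 171, 170, 159, 120, 96, 95, 76, 74, 72, 72, 74, 75, 75, 74, 74]
316 rows208-226 [38, 38, 39, 39, 39, 50, 95, 96, 91, 73, 73, 73, 73, 75, 74, 73, 73, 73, 74]
291 rows232-252 [95, 92, 70, 94, 93, 78, 85, 73, 46, 42, 41, 42, 46, 45, 46, 45, 46, 43, 43, 46, 46]
292 rows232-252 [95, 93, 78, 95, 94, 77, 92, 68, 46, 42, 42, 41, 41, 43, 40, 42, 42, 41, 43, 46, 49]
293 rows232-252 [96, 87, 70, 96, 94, 82, 91, 56, 46, 43, 42, 42, 43, 41, 42, 43, 41, 42, 43, 45, 49]
294 rows232-252 [80, 93, 84, 94, 85, 69, 84, 48, 46, 42, 42, 42, 41, 42, 41, 42, 41, 42, 43, 49, 49]
295 rows232-252 [60, 75, 94, 93, 81, 82, 72, 49, 43, 42, 42, 42, 42, 42, 41, 42, 43, 41, 43, 49, 47]
296 rows232-252 [63, 57, 69, 78, 92, 92, 69, 47, 42, 42, 42, 42, 40, 42, 44, 42, 42, 42, 45, 48, 43]
297 rows232-252 [77, 69, 58, 58, 78, 91, 68, 46, 42, 41, 42, 41, 42, 42, 42, 41, 42, 42, 48, 50, 43]
241 cols286-302 [96, 96, 96, 95, 66, 42, 42, 43, 42, 42, 42, 41, 67, 88, 79, 61, 59]
243 cols286-302 [97, 96, 96, 96, 67, 42, 41, 42, 42, 42, 42, 41, 58, 87, 95, 94, 74]
245 cols286-302 [96, 97, 96, 97, 71, 45, 43, 41, 42, 42, 42, 42, 54, 65, 63, 56, 59]
```

Subpixel edges in the side view put the bar at y ≈ 11.7 mm and the fin at 11.5 mm, so they are level. Now I squeeze.

Call:
step_arm(commands=[{"xyz": [0, 0, 0], "turn": [0, 0, 0], "grip": 60}, {"xyz": [0, 0, 0], "turn": [0, 0, 0], "grip": 55}, {"xyz": [0, 0, 0], "turn": [0, 0, 0], "grip": 50}, {"xyz": [0, 0, 0], "turn": [0, 0, 0], "grip": 45}, {"xyz": [0, 0, 0], "turn": [0, 0, 0], "grip": 40}, {"xyz": [0, 0, 0], "turn": [0, 0, 0], "grip": 36}, {"xyz": [0, 0, 0], "turn": [0, 0, 0], "grip": 33}, {"xyz": [0, 0, 0], "turn": [0, 0, 0], "grip": 30}, {"xyz": [0, 0, 0], "turn": [0, 0, 0], "grip": 28}, {"xyz": [0, 0, 0], "turn": [0, 0, 0], "grip": 25}, {"xyz": [0, 0, 0], "turn": [0, 0, 0], "grip": 25}], force=25)

```text
t: 10.3
tool_pos: [0.5787, -0.0751, 0.2059]
orientation: [1.084, 1.284, -1.079]
force: [4.6, 6.6, 4.6]
opening: 0.0321
```

```bash
python3 -c "
from geo import *
snap('wrist','w5');snap('side','side5')
go(.004,.0277,.205)
im=cv2.imread('pics/side5.png',0).astype(int)
for u in(304,310,316): print(u,'rows208-226',im[208:227,u].tolist())
for u in range(291,298,2): print(u,'rows232-252',im[232:253,u].tolist())
a=cv2.imread('pics/w5.png')[180:420,120:440]; b=cv2.imread('pics/side5.png')[150:300,250:450]
cv2.imwrite('pics/c7.png',np.hstack([cv2.resize(a,(400,300)),cv2.resize(b,(400,300),interpolation=cv2.INTER_CUBIC)]))
"
```

```text
t 10.4 car [0.0045 0.0277 0.2059] go [ 0.9 -0.5 -0. ] turn [ 0.    -0.    -0.003] F [4.2 7.1 4.6] op 0.03241126914636883
304 rows208-226 [156, 151, 151, 152, 152, 152, 153, 150, 131, 98, 95, 86, 73, 73, 73, 74, 75, 75, 74]
310 rows208-226 [170, 167, 168, 167, 170, 171, 159, 121, 95, 95, 75, 73, 73, 74, 74, 75, 73, 73, 73]
316 rows208-226 [79, 79, 81, 79, 76, 79, 94, 95, 89, 72, 73, 72, 74, 74, 76, 73, 73, 73, 73]
291 rows232-252 [95, 92, 71, 95, 94, 78, 85, 71, 46, 41, 41, 43, 46, 47, 45, 46, 45, 43, 43, 46, 48]
293 rows232-252 [96, 88, 69, 95, 93, 81, 91, 56, 45, 42, 41, 42, 41, 42, 42, 42, 43, 41, 43, 46, 49]
295 rows232-252 [58, 75, 92, 94, 81, 81, 73, 48, 43, 41, 42, 43, 42, 43, 42, 41, 43, 42, 43, 49, 47]
297 rows232-252 [76, 69, 57, 59, 79, 91, 68, 45, 40, 41, 42, 40, 42, 43, 41, 42, 42, 42, 46, 48, 42]
```

View pics/c7.png

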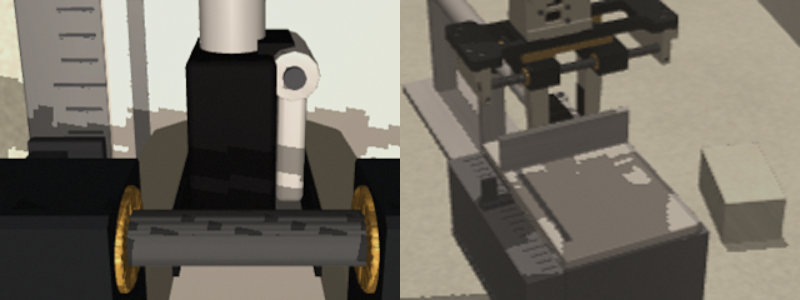

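The lever is flat along the block, with the opening at 32.4 mm against 32.5 mm expected. The bar and fin edges have not moved and the lid is shut, so I hand in.

```bash
python3 -c "
from plant import robot
print(robot.close_job())"
```

```text
the job is handed in; nothing more can be done
None
```

The job is handed in with the lid shut, the bar at the pointer and the lever and block still pinched at 25 N. It took 10.4 s of the 42 s allowed.

I pressed the lid down until the force rose to about 18 N at its stop. I then put the open fingers down astride the grip block and pulled the bar out by its crossbar to the pointer, with the lever still open. There I squeezed the lever flat and kept hold.

**Last checks:**
- **Lid:** flat on the box in the pictures taken after pressing.
- **Bar at the pointer:** edges in the side view put the bar at 11.7 mm and the pointer at 11.5 mm (carrier y). Those edges did not move during the squeeze.
- **Lever:** flat along the block in the wrist view. The finger opening reads 32.4 mm, against 32.5 mm for block plus folded lever.
- **Other things:** the pointer's edges in the side view did not move during the squeeze, and the arm went nowhere near the jar, cup or carton. I did not measure those three afterwards.

**Disagreements:** two readings did not fit.
- A rough reading of the crossbar's bottom corner gave 22 mm. I put this down to shadow and did not use it.
- Before the edge measurement, the different views disagreed on the bar's and pointer's absolute positions by 2 to 4 mm. They agreed on the remaining distance between the two.

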